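Clamp the paper and bring the inked block over it

ROBOT

A 6-joint arm with a two-finger parallel gripper is mounted at the origin on the work surface. World frame = base frame: x ahead of the robot, y to its left, z up, the work surface at z = 0. Lengths are in m, angles in degrees, forces in N, time in s.
With the tool pointing down it reaches from about 0.35 to 0.875 m from the base axis. Payload 4.2 kg.
Tool frame: the origin (TCP) lies midway between the tips of the shut fingers; the grasp point (between the pads) lies 19 mm behind it; z points along the fingers, y is the line along which they close (so a half turn about z gives the same grasp; the last joint's range is limited). The gripper opens to 87 mm and grips with 3 to 60 N. Pads are 19 mm wide; open, the fingers measure 117 mm over their backs; the gripper's body (75 mm by 190 mm) begins 51 mm behind the grasp point.
Start: joints at [-61.501, 22.042, 0.453, 0, -68.411, -14.817], TCP at [0.148, -0.607, 0.201] pointing down, gripper open.
Joint ranges: [-179.83, 179.83], [-69.29, 118.12], [-61.27, 80.66], [-181.25, 117.63], [-171.15, -9.14], [-177.46, 177.46]. Speed limits (degrees/s): [159.86, 159.86, 180, 180, 180, 180].

INTERFACE

Orientations are given as [roll, pitch, yaw] about the fixed x, y, z axes, in that order (R = Rz(yaw) Ry(pitch) Rx(roll)).
In Python, from workcell import env gives the robot as it stands. The module is installed in compiled form; this text tells all that it offers. Calls block until the motion is done:
- env.goto(position, orientation): joint-space move of the TCP to a pose.
- env.move_straight(position, rotation=None, rate=0.15, force_limit=None): straight line of the TCP; rotation=None keeps the orientation; rate is the mean speed in m/s. With force_limit (N) it stops when the force on the tool has changed by that much, and returns True; else False.
- env.set_joints(angles): joint-space move.
- env.gripper_to(opening, grasp_force=None): opening from 0.0 (shut) to 1.0 (fully open); grasp_force is the grip in N (None keeps the last); returns when the fingers have stopped.
- env.dwell(seconds).
- env.inverse_kinematics(position, orientation): joint angles nearest the present ones, or None.
- env.read_state(): the state.
- env.grab_frame(name): name is "side" or "top" or "wrist"; returns a dict with "image" (420x560x3 uint8, blue, green, red), "fx", "fy", "cx", "cy" (pixels), "position" and "orientation" of the camera in the world. Camera axes: x right, y up, looking along -z (the intrinsics and any distortion apply to the point x, -y, -z); pixel columns grow to the right and rows downward; lengths in m; the calibration is good to about 2 mm. A picture is of the moment at which its call begins. There is no depth.
A pose or a line that the arm cannot do raises env.Unreachable and nothing moves.
- env.close_job(): hands the job in; it is judged then, once.
Trained networks look in a picture, given as the dict that the camera call returned (one of the last four; its "shot" number tells which), for a name from the list of things; names that differ only in an ending like _2 or _b are one class to them, and where a whole thing is asked for, a point or a joint stands for the part that bears it (a point fixed in the world has none). Each returns a list of dicts, best first, with "score" (0 to 1); they miss things now and then, are a little off and sometimes report something else, mostly with a low value. They report only what shows in the picture. A call takes as long as a camera call. They do not tell look-alikes from the thing itself.
- env.search_frame(picture, thing): "xyz" ([x, y, z] in m, in world coordinates, good to about 4 mm: the middle of the surface that is visible of it).
- env.trace(picture, thing): "mask" (420x560 bool, what is visible of it).
The state is a dict: "clock": time; "joint_positions": joint angles; "qvel": joint speeds; "joint_torque": joint torques, N m; "position": TCP position; "tool_rot": TCP orientation; "force": force on the tool from outside, world axes, zero at the start; "wrist_torque": the same for the moment, N m; "opening": opening from 0.0 (shut) to 1.0 (fully open); "finger_force": force on a finger pad.
Only numpy, scipy, OpenCV 4.12 (cv2) and the standard library are available. Lean on these libraries where they do the work, as an engineer would, in place of code of your own. Each camera call takes 0.05 s, during which the arm holds its last target. There are 200 camera calls.

TASK

Clamp the paper on the round printing bed: turn the clamp ring anticlockwise (seen from above) by its upright lug until it stops at the locked mark. Then take the inked printing block by its handle, carry it over the tool tote without touching the tote, and finish still holding the block in the gripper about 1 cm above the paper, level, still, centred on the drawn outline and with its long sides along the outline's long sides (either way round). The block must never touch the bed or the paper, the ring must stay locked, and the other things on the table are left where they stand.

Things in the scene. Friction and masses are not known exactly. Their poses are not given: they have to be found in the camera images.
- paper_centre (a point): Centre of the paper's upper face on the printing bed, 30 mm above the table. Axes: z up; x along the long sides, y along the short sides of the thin black outline drawn on the paper (98 by 64 mm, centred here). The clamp ring turns about the vertical axis through this point.
- bed: Printing bed, fixed: a round plywood base, 250 mm across and 16 mm thick, with a raised round platen (152 mm across) carrying the paper, and the clamp ring round it. It stands to the left or right of the tote. Origin: centre of the underside; same axes as paper_centre, yaw within 0.3 rad. The locked mark is a dark line on the plywood rim on the robot's side.
- ring (a joint): Turn of the clamp ring about the bed's axis, rad, growing anticlockwise seen from above. Starts at 0 to 0.2; hard stop at 0.9, where the dark line on the ring by the lug meets the locked mark. Light friction (0.15 N m, about 1.6 N at the lug); stays where left. Aluminium, 212 mm across outside, 156 mm inside, top 36 mm above the table, 6 mm above the paper.
- lug_grip (a point): Point to grip on the ring's upright lug, on the robot's side of the bed: an aluminium block 14 mm wide along the circle, 22 mm radially, rising from the ring's top to 76 mm above the table. This point is on its mid-line, 62 mm above the table, 92 mm from the bed's axis. It turns with the ring.
- block: Printing block, loose, about 0.25 kg: a wooden board 90 mm (x) by 58 mm (y), faced beneath with dark lino, 22 mm thick in all, with a wooden handle bar upright along the middle of its top, 64 mm long (x), 16 mm wide (y), from 22 to 66 mm above the underside, clear all round. Origin: centre of the underside; z up. It lies on the inking slab at any yaw within 0.6 rad.
- slab: Inking slab, fixed: a flat blue plate 200 (x) by 180 (y) by 8 mm with a dry black patch, under the block, on the other side of the tote from the bed. Origin: centre of its underside.
- tote: Wooden tool tote, fixed, between slab and bed: an open box 300 mm (x) by 90 mm (y) with two end boards and a round carrying bar along x above its middle; highest point 160 mm above the table. Origin: centre of its underside; z up.
- bottle: Bystander: grey plastic ink bottle, 64 mm across, 160 mm tall, outside the work to the left or right. Origin: centre of its underside.
- can: Bystander: steel can, 74 mm across, 105 mm tall, outside the work to the right or left. Origin: centre of its underside.
- jar: Bystander: glass jar, 66 mm across, 70 mm tall, at the far side of the table. Origin: centre of its underside.
- baren: Bystander: dark wooden rubbing disc, 104 mm across, with a knob, 34 mm tall, at the far side of the table. Origin: centre of its underside.
Things that resemble listed ones, but are neither listed nor needed, are in the scene too. Leave any pink look-alike of the block alone.

How it is judged:
By the outcome, as a careful person would: the job done as asked, in the order asked, and still so for the second after the job is handed in, while the arm keeps its last pose, push and grip.
It also fails if it takes over 58 s, if anything falls off the work surface, if the arm or the gripper's body presses on something with over 40 N, if the wrist force passes 120 N, or if a joint passes its speed limit or range.

## Working session

There is one attempt and no reset: what is moved stays moved. The work goes in short steps, each a Python script; the robot and the scene stay as the last script left them, time stands still between calls to the robot, and variables do not carry over. Pictures are saved under pics/ and viewed, at most 10 in all, crops included, and the job is handed in when it is done.

```bash
mkdir -p pics
cat > h.py <<'E'
import numpy as np, cv2
from scipy.spatial.transform import Rotation as R
from workcell import env
def proj(f,p):
    M=R.from_euler('xyz',f["orientation"],degrees=True).as_matrix()
    q=(np.atleast_2d(p)-f["position"])@M
    return np.c_[f["fx"]*q[:,0]/-q[:,2]+f["cx"], -f["fy"]*q[:,1]/-q[:,2]+f["cy"]]
def ray(f,uv,z):
    M=R.from_euler('xyz',f["orientation"],degrees=True).as_matrix()
    uv=np.atleast_2d(uv).astype(float)
    d=np.c_[(uv[:,0]-f["cx"])/f["fx"],-(uv[:,1]-f["cy"])/f["fy"],-np.ones(len(uv))]@M.T
    o=np.array(f["position"]); return o+d*((z-o[2])/d[:,2])[:,None]
E
python3 - <<'E'
from h import *
np.set_printoptions(precision=4,suppress=True)
for n in ["top","side"]:
    f=env.grab_frame(n); cv2.imwrite(f"pics/{n}0.png",f["image"])
    print(n,{k:v for k,v in f.items() if k!="image"})
    for t in ["bed","ring","lug_grip","block","slab","tote","bottle","can","jar","baren","paper_centre"]:
        try: print(t,[(np.round(d["xyz"],3).tolist(),round(d["score"],2)) for d in env.search_frame(f,t)])
        except Exception as e: print(t,repr(e))
print(env.read_state())
E
```

```text
top {'fx': 467.7236725450005, 'fy': 467.7236725450005, 'cx': 272.69389161835915, 'cy': 208.15454750373942, 'position': array([0.2629, 0.0164, 1.6533]), 'orientation': array([ 11.3894,  -0.7275, -89.995 ]), 'shot': 1}
bed [([0.558, 0.232, 0.031], 0.63), ([0.538, -0.233, 0.028], 0.52)]
ring [([0.558, 0.233, 0.035], 0.92)]
lug_grip [([0.559, 0.235, 0.035], 0.93)]
block [([0.372, -0.212, 0.025], 0.84), ([0.743, -0.25, 0.021], 0.72), ([0.539, -0.233, 0.027], 0.67)]
slab [([0.576, -0.253, 0.012], 0.61)]
tote [([0.56, -0.006, 0.07], 0.67)]
bottle [([0.508, -0.491, 0.107], 0.64)]
can [([0.442, 0.474, 0.1], 0.73), ([0.557, 0.23, 0.029], 0.2)]
jar []
baren [([0.772, 0.162, 0.01], 0.75)]
paper_centre [([0.557, 0.23, 0.032], 0.56)]
side {'fx': 408.0326755635795, 'fy': 408.0326755635795, 'cx': 286.12803901865817, 'cy': 205.501799431925, 'position': array([0.0602, 0.6103, 1.0747]), 'orientation': array([  38.5218,   -0.4941, -137.2961]), 'shot': 2}
bed [([0.549, 0.248, 0.031], 0.97)]
ring [([0.544, 0.244, 0.037], 0.91)]
lug_grip [([0.543, 0.247, 0.034], 0.94), ([0.547, 0.244, 0.031], 0.69)]
block 
[... 173 characters left out ...]
ttle [([0.507, -0.486, 0.086], 0.81)]
can [([0.434, 0.495, 0.108], 0.8)]
jar [([0.777, -0.107, 0.069], 0.77)]
baren [([0.77, 0.166, 0.012], 0.88)]
paper_centre [([0.768, 0.168, 0.011], 0.3)]
{'clock': 1.2, 'joint_positions': array([-61.5021,  22.0405,   0.452 ,  -0.0016, -68.4126, -14.8178]), 'qvel': array([ 0.0087,  0.0164, -0.0619, -0.0277, -0.1141,  0.0125]), 'joint_torque': array([ -0.0006, -39.0474,  18.7624,   4.2244,   0.0154,  -0.    ]), 'position': array([ 0.1478, -0.6072,  0.2012]), 'tool_rot': array([ 179.9985,    0.0011, -166.3204]), 'force': array([-0.3321,  0.1566, -0.6058]), 'wrist_torque': array([ 0.0177, -0.0104, -0.0334]), 'finger_force': 0.0, 'opening': 0.9993038305976863}
```

View pics/top0.png

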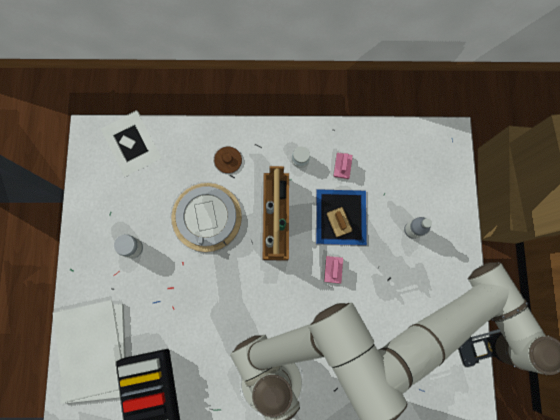

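View pics/side0.png

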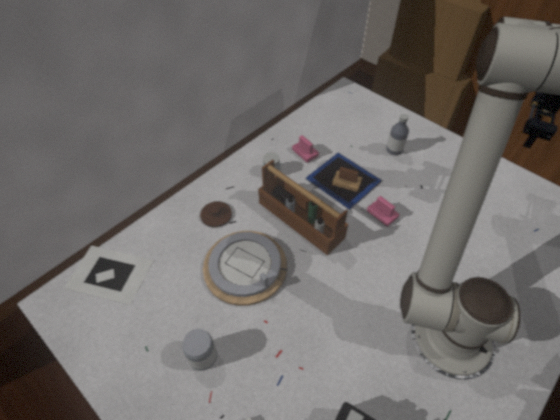

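The top view shows the bed at px (207,217), with its lug at about (200,240). The real block is on the blue slab at (340,221), the pink look-alikes are at (343,165) and (334,270), and the tote lies between slab and bed. Next I'll take a wrist close-up of the bed.

Run:
```python
from h import *
np.set_printoptions(precision=4,suppress=True)
for y in (0,180,45,-135): print(y,env.inverse_kinematics([.47,.2,.3],[180,0,y]),env.inverse_kinematics([.53,-.23,.3],[180,0,y]))
q=env.read_state()["joint_positions"]
env.goto([0.30,-0.40,0.42],[180,0,180])
env.goto([0.46,0.23,0.42],[180,0,180])
f=env.grab_frame("wrist"); cv2.imwrite("pics/w1.png",f["image"])
print({k:v for k,v in f.items() if k!="image"}, env.read_state()["position"],env.read_state()["clock"])
np.save("w1.npy",f,allow_pickle=True)
for t in ["bed","ring","lug_grip","paper_centre"]:
  print(t,[(np.round(d["xyz"],4).tolist(),round(d["score"],2)) for d in env.search_frame(f,t)])
```

```text
0 [ 41.2825   7.4946  -5.2167   0.     -77.2887  48.7175] [ -7.4023  14.4564   3.5576   0.     -79.1012  97.4023]
180 [  41.2825    7.4946   -5.2167   -0.      -77.2887 -131.2825] [ -7.4023  14.4564   3.5576   0.     -79.1012 -82.5977]
45 [ 41.2825   7.4946  -5.2167   0.     -77.2887  93.7175] [ -7.4023  14.4564   3.5576   0.     -79.1012 142.4023]
-135 [ 41.2825   7.4946  -5.2167  -0.     -77.2887 -86.2825] [ -7.4023  14.4564   3.5576   0.     -79.1012 -37.5977]
{'fx': 302.3874665724089, 'fy': 302.3874665724089, 'cx': 280.3292698690647, 'cy': 214.5749438655254, 'position': array([0.3927, 0.2298, 0.6041]), 'orientation': array([-14.4176,  -0.0209,  89.9154]), 'shot': 3} [0.4603 0.2293 0.4201] 4.8417
bed [([0.5447, 0.2366, 0.0297], 0.57)]
ring [([0.5355, 0.2344, 0.034], 0.84)]
lug_grip [([0.5341, 0.2333, 0.0379], 0.7)]
paper_centre [([0.5478, 0.2342, 0.0313], 0.84)]
```

View pics/w1.png

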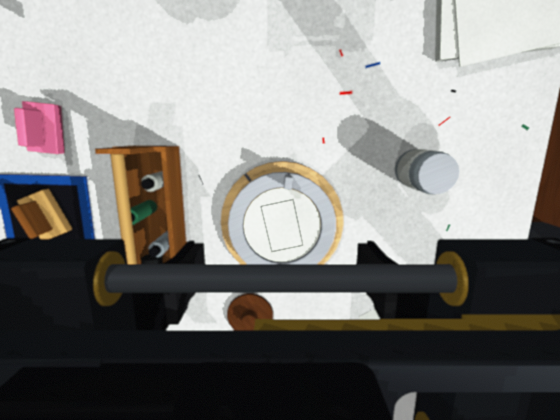

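The wrist view shows the paper outline at about (282,225), the lug at (290,183), the ring dark line near (287,176) and the locked mark near (249,178). The geometry fits the given sizes, so I'll go closer and measure the outline and lug.

Run:
```python
from h import *
np.set_printoptions(precision=4,suppress=True)
env.goto([0.605,0.235,0.23],[180,0,180])
f=env.grab_frame("wrist"); np.save("w2.npy",f,allow_pickle=True)
print({k:v for k,v in f.items() if k!="image"},env.read_state()["clock"])
g=cv2.cvtColor(f["image"],cv2.COLOR_BGR2GRAY)
# rectify a bird view at paper height: 0.4 mm/px, x up, y left
P=np.array([[.43,.11,.03],[.43,.36,.03],[.66,.36,.03],[.66,.11,.03]])
s=2500
dst=np.float32([[ (.36-p[1])*s,(.66-p[0])*s] for p in P])
H=cv2.getPerspectiveTransform(np.float32(proj(f,P)),dst)
b=cv2.warpPerspective(f["image"],H,(625,575)); cv2.imwrite("pics/w2.png",b)
for t in ["lug_grip","paper_centre"]:
  print(t,[(np.round(d["xyz"],4).tolist(),round(d["score"],2)) for d in env.search_frame(f,t)])
```

```text
{'fx': 302.3874665724089, 'fy': 302.3874665724089, 'cx': 280.3292698690647, 'cy': 214.5749438655254, 'position': array([0.5374, 0.2356, 0.4158]), 'orientation': array([-14.5682,  -0.0881,  90.0063]), 'shot': 4} 6.0417
lug_grip [([0.5446, 0.2298, 0.0377], 0.76)]
paper_centre [([0.5555, 0.2315, 0.0276], 0.76)]
```

View pics/w2.png

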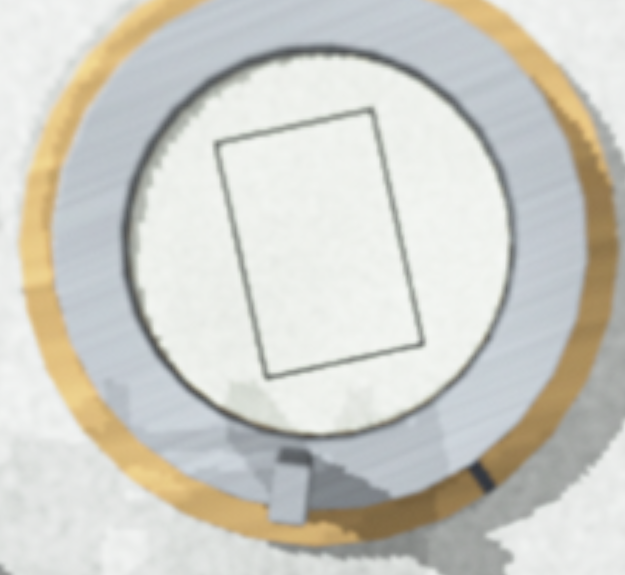

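The rectified view gives these measurements:
- **Outline corners:** (217,143), (373,108), (424,345) and (268,378). That puts the centre at about (0.5626, 0.2318) with yaw 12.2° and a size of 96×64 mm, which fits the spec.
- **Lug top:** (291,493), corrected for height, gives radius 91.5 mm (spec 92) at 173.2°.
- **Locked mark:** (483,478), at 215°, about 0.73 rad to go.

Next I'll grip the lug and turn the ring.

Run:
```python
from h import *
np.set_printoptions(precision=3,suppress=True)
C=np.array([.5626,.2318]); r=.092; a0=173.2
def P(a,z): return [C[0]+r*np.cos(np.radians(a)),C[1]+r*np.sin(np.radians(a)),z]
env.goto(P(a0,.13),[180,0,a0])
env.gripper_to(.55)
print("down hit",env.move_straight(P(a0,.043),force_limit=8,rate=.12), env.read_state()["position"])
env.gripper_to(0,grasp_force=20)
s=env.read_state(); print("grip",s["opening"]*87,s["finger_force"],s["force"],s["clock"])
a=a0; hit=False
while a<a0+50 and not hit:
    a+=5 if a<a0+35 else 2
    f0=env.read_state()["force"]
    hit=env.move_straight(P(a,.043),[180,0,(a+180)%360-180],rate=.06,force_limit=12)
    s=env.read_state(); t=np.array([-np.sin(np.radians(a)),np.cos(np.radians(a))])
    d=s["position"][:2]-C
    print(a-a0,hit,"ang",np.degrees(np.arctan2(d[1],d[0]))%360-a0,"Ft",s["force"][:2]@t,s["force"],s["wrist_torque"])
    if s["force"][:2]@t < -14: break
print(s["clock"],s["tool_rot"])
f=env.grab_frame("wrist"); np.save("w3.npy",f,allow_pickle=True)
```

```text
down hit False [0.472 0.243 0.044]
grip 14.015504132148356 20.000121295452118 [0.297 0.177 0.803] 9.325
5.0 False ang 5.101387666180443 Ft 0.298728448108919 [ 0.229 -0.306  1.213] [-0.228  0.137  0.109]
10.0 False ang 10.019183324582428 Ft 2.0323041553861576 [-0.415 -2.059  1.61 ] [-0.262  0.158  0.061]
15.0 False ang 14.959407868626386 Ft 0.4823863635487764 [-0.107 -0.503  2.091] [-0.333  0.193  0.054]
20.0 False ang 19.94635398893425 Ft 0.6586238190615081 [-0.949 -0.899  3.478] [-0.314  0.177  0.061]
25.0 False ang 24.945387081796554 Ft 0.9651186750237836 [-1.656 -1.561  2.614] [-0.422  0.222  0.046]
30.0 False ang 29.94182459180456 Ft 1.6597634759095408 [-1.237 -2.336  4.497] [-0.433  0.236  0.06 ]
35.0 False ang 34.940601079257874 Ft 1.0297227673245926 [-0.91  -1.656  3.733] [-0.486  0.265  0.077]
37.0 False ang 36.89858793402266 Ft 1.3634315747772556 [-0.313 -1.76   4.059] [-0.412  0.371  0.037]
39.0 False ang 38.95723480669187 Ft 0.9096427719581404 [-1.039 -1.729  4.348] [-0.402  0.344  0.002]
41.0 False ang 40.99640768888176 Ft 0.38759512271346974 [-1.588 -1.548  5.439] [-0.502  0.329  0.032]
43.0 False ang 42.004770627962586 Ft -6.657429910144858 [-5.634  4.127  6.883] [ 1.224  1.758 -0.263]
45.0 False ang 42.137149348009785 Ft -21.40532972303235 [-15.135  15.328   9.742] [ 4.573  4.51  -0.28 ]
12.5583 [ 179.661    0.095 -141.991]
```

The ring stopped 42.0° from its start, as predicted (41.9°), with a clear rise in force. I'll release it, check it from a flipped view to cancel camera bias, then look at the block.

Run:
```python
from h import *
np.set_printoptions(precision=4,suppress=True)
env.gripper_to(.6)
p=env.read_state()["position"]
env.move_straight([p[0],p[1],.23],rate=.2)
env.goto([0.52,0.232,0.23],[180,0,0])
f=env.grab_frame("wrist"); np.save("w4.npy",f,allow_pickle=True)
def rect(f,x0,x1,y0,y1,z,s=2500):
    P=np.array([[x0,y0,z],[x0,y1,z],[x1,y1,z],[x1,y0,z]])
    dst=np.float32([[(y1-p[1])*s,(x1-p[0])*s] for p in P])
    H=cv2.getPerspectiveTransform(np.float32(proj(f,P)),dst)
    return cv2.warpPerspective(f["image"],H,(round((y1-y0)*s),round((x1-x0)*s)))
cv2.imwrite("pics/w4.png",rect(f,.43,.66,.11,.36,.03)); print(f["position"],env.read_state()["clock"])
env.goto([0.5,0,0.27],[180,0,90])
env.goto([0.578,-.23,0.23],[180,0,180])
f=env.grab_frame("wrist"); np.save("w5.npy",f,allow_pickle=True)
cv2.imwrite("pics/w5.png",rect(f,.45,.65,-.34,-.12,.066)); print(f["position"],env.read_state()["clock"])
m=env.trace(f,"block"); print([(d["score"],d["mask"].sum()) for d in m])
print([(d["xyz"],d["score"]) for d in env.search_frame(f,"block")])
```

```text
[0.5877 0.2323 0.4138] 16.7333
[ 0.5104 -0.2295  0.4141] 22.0333
[(0.87, np.int64(1042)), (0.58, np.int64(3385))]
[([0.5402, -0.2364, 0.0285], 0.97), ([0.3957, -0.2191, 0.025], 0.97), ([0.737, -0.253, 0.0217], 0.61)]
```

View pics/w4.png

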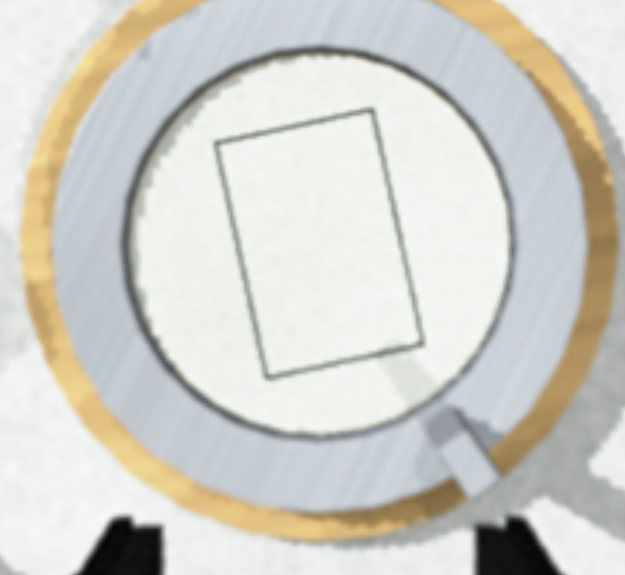

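View pics/w5.png

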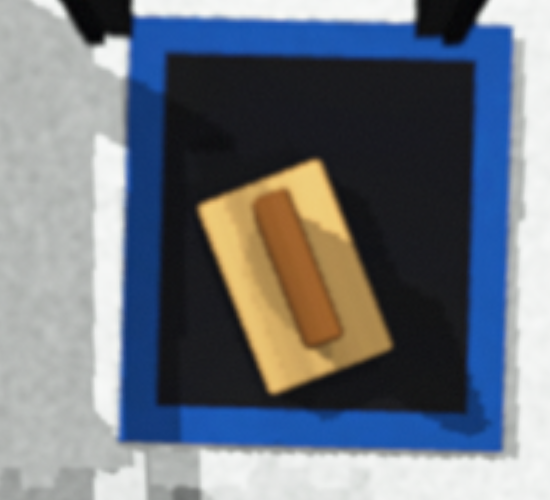

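The flipped view gives the same outline centre, and the lug at (465,455) now covers the locked mark. On the slab, the block's board corners are (198,206), (320,158), (393,349) and (271,395). After height correction that is 58×90 mm, centre (0.5423, −0.2390), yaw 21.0°. Next I'll grasp and lift.

Run:
```python
from h import *
np.set_printoptions(precision=4,suppress=True)
B=[.5423,-.2390]; o=[180,0,-159]
env.goto([*B,.15],o)
print("hit",env.move_straight([*B,.037],rate=.1,force_limit=6), env.read_state()["position"])
env.gripper_to(0,grasp_force=40); env.dwell(.2)
s=env.read_state(); print("grip",s["opening"]*87,s["finger_force"],s["position"],s["tool_rot"],s["force"])
env.move_straight([*B,.30],rate=.1)
s=env.read_state(); print(s["opening"]*87,s["finger_force"],s["position"],s["tool_rot"],s["force"],s["clock"])
env.move_straight([.5626,.2318,.30],[180,0,-167.8],rate=.15)
env.move_straight([.5626,.2318,.13],rate=.12)
env.dwell(.3)
s=env.read_state(); print(s["opening"]*87,s["position"],s["tool_rot"],s["clock"])
ims=[]
for n in ["wrist","side","top"]:
    f=env.grab_frame(n); np.save(f"h_{n}.npy",f,allow_pickle=True)
    print(n,[(np.array(d["xyz"]),d["score"]) for d in env.search_frame(f,"block")])
    u,v=proj(f,[.5626,.2318,.13])[0]; u,v=int(u),int(v)
    c=f["image"][max(0,v-60):v+60,max(0,u-60):u+60] if n!="wrist" else f["image"]
    ims.append(cv2.resize(c,(400,300) if n=="wrist" else (300,300)))
cv2.imwrite("pics/hold.png",np.vstack([np.hstack(ims[1:]),np.hstack([ims[0],np.zeros((300,200,3),np.uint8)])]))
```

```text
hit False [ 0.543  -0.2391  0.0378]
grip 15.764067749726442 39.98959422111511 [ 0.5424 -0.2391  0.037 ] [-179.9914    0.0083 -158.9999] [ 0.9472 -1.4251 -0.3649]
15.55522839080462 39.987791776657104 [ 0.5422 -0.2389  0.2996] [ 179.9745   -0.0361 -158.9979] [ 0.1106  0.2673 -2.4441] 27.5667
15.919249627860395 [0.5627 0.2319 0.1303] [ 179.9855    0.0316 -167.8015] 32.725
wrist [(array([0.5412, 0.2307, 0.1215]), 0.96)]
side [(array([ 0.3639, -0.2094,  0.0204]), 0.98), (array([ 0.7437, -0.2528,  0.022 ]), 0.76), (array([0.5324, 0.2365, 0.1228]), 0.65)]
top [(array([ 0.3734, -0.2052,  0.0224]), 0.88), (array([ 0.7651, -0.1013,  0.0732]), 0.63), (array([ 0.7439, -0.2514,  0.0214]), 0.6), (array([0.533 , 0.2257, 0.1202]), 0.56)]
```

View pics/hold.png

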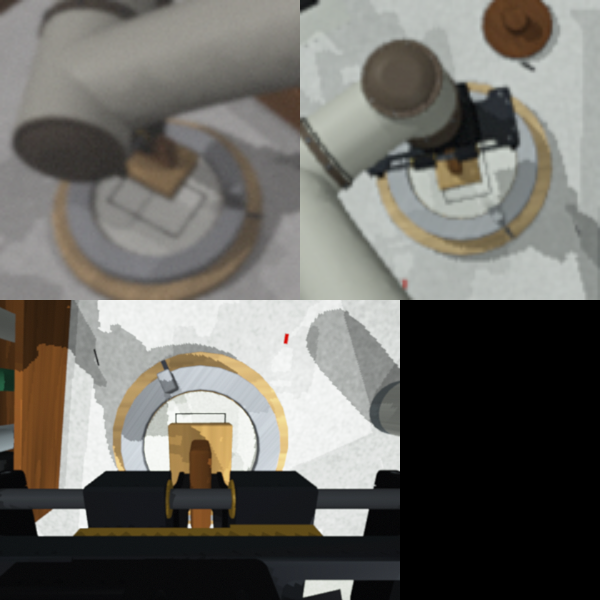

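The block is held over the bed with its board lined up with the outline in all views. The ring's dark line meets the mark at about (505,228) in the top crop. I'll lower to 1 cm and compare the predicted block corners with the picture.

Run:
```python
from h import *
np.set_printoptions(precision=4,suppress=True)
env.move_straight([.5626,.2318,.069],rate=.06); env.dwell(.5)
s=env.read_state(); print(s["opening"]*87,s["finger_force"],s["position"],s["tool_rot"],s["force"],abs(s["qvel"]).max(),s["clock"])
f=env.grab_frame("wrist"); np.save("fin.npy",f,allow_pickle=True)
yaw=np.radians(12.2); Rz=np.array([[np.cos(yaw),-np.sin(yaw)],[np.sin(yaw),np.cos(yaw)]])
def q(l,w,z): return np.array([[*(np.array([.5626,.2318])+Rz@[a*l/2,b*w/2]),z] for a,b in((-1,-1),(-1,1),(1,1),(1,-1))])
k=5; u0,v0=200,100
im=cv2.resize(f["image"][v0:v0+120,u0:u0+160],None,fx=k,fy=k,interpolation=cv2.INTER_CUBIC)
for P,c in((q(.09,.058,.062),(0,0,255)),(q(.098,.064,.03),(0,200,0))):
    uv=proj(f,P); print(uv)
    cv2.polylines(im,[np.int32((uv-[u0,v0]+.5)*k)],True,c,1)
cv2.imwrite("pics/fin.png",im)
```

```text
15.374615651489307 39.98776316642761 [0.5626 0.2318 0.069 ] [ 179.9984    0.0028 -167.797 ] [-0.5508  0.7379 -3.0817] 0.11000467574341136 34.6917
[[233.6188 173.7134]
 [325.5931 173.6797]
 [320.8743 301.6638]
 [238.5717 301.7043]]
[[235.8383 163.043 ]
 [323.5325 163.0118]
 [319.27   285.2454]
 [240.3066 285.283 ]]
```

View pics/fin.png

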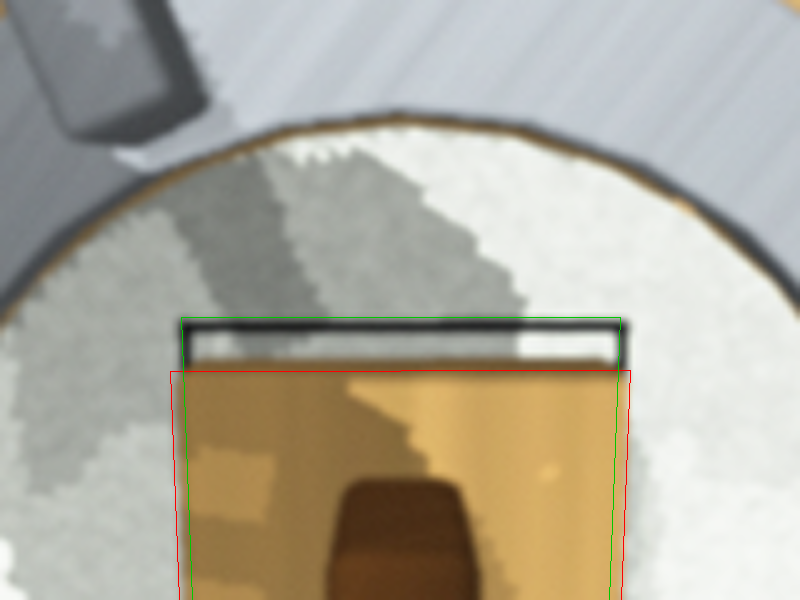

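The held block looks about 3% narrower than predicted, at 182–625 against 172–630 px. It may sit lower than assumed, so I'll measure the edges properly before handing in.

Run:
```python
from h import *
np.set_printoptions(precision=2,suppress=True)
yaw=np.radians(12.2); Rz=np.array([[np.cos(yaw),-np.sin(yaw)],[np.sin(yaw),np.cos(yaw)]])
def pt(f,a,b,z,C=(.5626,.2318),R2=Rz): return proj(f,[[*(np.array(C)+R2@[a,b]),z]])[0]
for n,z in(("h_wrist",.1233),("fin",.062)):
    f=np.load(n+".npy",allow_pickle=True).item(); im=f["image"].astype(int)
    print(n,f["position"],"pred corners",pt(f,-.045,-.029,z),pt(f,-.045,.029,z),"bottom front",pt(f,-.045,0,z-.022))
    v=int(pt(f,-.035,0,z)[1]); print("row",v,"pred edges",pt(f,-.035,-.029,z)[0],pt(f,-.035,.029,z)[0])
    # yellow-ness R-B saturation
    s=im[:,:,2]-im[:,:,0]
    for c in (int(pt(f,-.035,-.029,z)[0]),int(pt(f,-.035,.029,z)[0])): print(c-5,s[v,c-5:c+6])
    u=int(pt(f,-.045,.015,z)[0]); r=int(pt(f,-.045,.015,z)[1]); print("col",u,"rows from",r-8,s[r-8:r+5,u],im[r-8:r+5,u,2])
# same on w5 (block on slab)
f=np.load("w5.npy",allow_pickle=True).item(); im=f["image"].astype(int); s=im[:,:,2]-im[:,:,0]
y=np.radians(21); R2=np.array([[np.cos(y),-np.sin(y)],[np.sin(y),np.cos(y)]])
m=((s>25)).astype(np.uint8); n,l,st,ce=cv2.connectedComponentsWithStats(m)
c=pt(f,0,.02,.03,(.5423,-.239),R2); lab=l[int(c[1]),int(c[0])]
rc=cv2.minAreaRect(np.argwhere(l==lab)[:,::-1].astype(np.float32)); print(rc)
print(ray(f,cv2.boxPoints(rc),.03)*1000)
```

```text
h_wrist [0.5  0.22 0.31] pred corners [233.53 173.57] [325.54 173.53] bottom front [279.6  169.84]
row 189 pred edges 234.13739516193698 324.96468535793366
229 [ 3  4  3  2  4 11 30 61 81 80 81]
319 [112 113 112 115 112  92  44  10   1   1   1]
col 303 rows from 165 [  2   2   2   2   1   5  21  46  62  72  87 101 111] [234 234 233 234 236 230 179 122 109 129 159 188 206]
fin [0.5  0.22 0.25] pred corners [233.62 173.71] [325.59 173.68] bottom front [279.67 169.99]
row 189 pred edges 234.22589756162472 325.0147563599085
229 [ 3  3  2  2  2  8 31 66 81 82 85]
320 [113 113 114 113  97  51  10   2   2   1   2]
col 303 rows from 165 [ -1   3   3   3   2   7  25  50  60  72  89 101 109] [ 49 120 180 198 199 189 151 115 110 132 161 188 205]
((272.7198486328125, 162.13673400878906), (74.30148315429688, 48.98202133178711), 68.74949645996094)
[[ 509.86 -283.34   30.  ]
 [ 489.02 -227.23   30.  ]
 [ 573.81 -192.57   30.  ]
 [ 597.13 -251.44   30.  ]]
```

Measured carefully, the width differs by 1.4% (0 to 3 mm in height, within calibration). It is the same before and after the descent, so the block hasn't slipped, and the centre is off by about 0.3 mm. I'll raise it 1 mm to split the height uncertainty, let it settle and hand in.

Run:
```python
from h import *
env.move_straight([.5625,.2318,.070],rate=.02); env.dwell(1.0)
s=env.read_state(); print(s["position"],s["tool_rot"],s["opening"]*87,abs(s["qvel"]).max(),s["clock"])
print(env.close_job())
```

```text
[0.56250116 0.23178159 0.07000199] [-1.79998682e+02 -6.81305536e-04 -1.67800270e+02] 15.757134384937276 0.11823269489866567 35.9917
the job is handed in; nothing more can be done
None
```

The job is handed in at 36.0 s of 58: the ring was turned to its stop at the locked mark, and the block is held level and still, about 1 cm above the paper (1–3 mm height uncertainty), centred on and aligned with the outline.

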